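# Index the nozzle turret and lock it

## Task

Turn the nozzle turret by its blue grip bar, going round the shorter way, until the red nozzle stands at the loading station in line with the index plunger, then let go of the bar. Then press the plunger's black cap down, fully home through the notch in the wheel's rim and onto its collar, with a firm push of at least 8 N but never more than 20 N, and let go. Leave every nozzle standing in its nest without pushing on it, and do not disturb the tray, jar and screwdriver.

Things in the scene. Friction and masses are not known exactly. Their poses are not given: they have to be found in the camera images.
- grip_bar (a point): Centre of the blue grip bar on top of the turret wheel, on the wheel's vertical axis, 108 mm above the table (the height to grip). The bar is 14 mm thick along this point's x, 52 mm long along its y, from 86 to 126 mm above the table, on a 24 mm dia stem. z is up; the point turns with the wheel.
- wheel (a joint): Angle of the turret wheel, rad, 0 at the start, growing counterclockwise seen from above. It turns endlessly both ways with no stops or clicks, stays where it is left, resists with about 0.15 N m. Grey octagonal plate 200 mm over corners, top 50 mm above the table; eight places every 45 degrees, each in line with a rim notch: six nozzles, and flat dark plugs on grip_bar's +y and -y sides.
- turret_frame: Fixed aluminium base of the turret, 200 x 200 x 18 mm, with a post on its +y side carrying the index plunger on an arm (arm top 95 mm above the table, post's outer face 153 mm from the axis). Origin on the wheel's axis at the table.
- station (a point): The loading station: fixed point 60 mm from the wheel's axis, 50 mm above the table, straight between the axis and the index plunger; the red nozzle's origin belongs here.
- far_side (a point): Fixed point diametrically opposite the station, 60 mm from the wheel's axis. Whoever turns the red nozzle through it has gone the longer way.
- plunger_cap (a point): Centre of the top of the plunger's black cap (26 mm dia), moving with it, 144 to 147 mm above the table at the start, 92 mm from the wheel's axis. Below is a 12 mm steel pin with a taper (3 to 12 mm dia over 9 mm) over the rim. Notches are 16 mm wide: within 3 degrees the taper wedges the freely standing wheel into line; farther off it lands on the rim at 6 mm of travel and stops.
- plunger (a joint): Travel of the plunger downwards, m, 0 to 0.003 at the start. About 3 N of friction; it stays where it is left. Home is where its flange (below the cap) meets the brass set collar, a hard stop, set differently on each machine: anywhere from 14 to 24 mm, to be felt. The cap sits on a rubber cushion on the pin, yielding 1 mm per 8 N of push (hard past 7 mm) and springing back; that is not counted here.
- nozzle_red: The nozzle to be brought to the station. Loose, stands on its flat foot on the wheel between four locating pins (10 mm tall, 1.2 mm play). 30 mm tall: steel foot 20 mm dia and 14 mm high, neck 12 mm dia, red head 20 mm dia. Origin at the centre of its underside, 60 mm from the wheel's axis, 50 mm above the table.
- nozzle_blue: Another nozzle. Loose, stands on its flat foot on the wheel between four locating pins (10 mm tall, 1.2 mm play). 30 mm tall: steel foot 20 mm dia and 14 mm high, neck 12 mm dia, blue head 20 mm dia. Origin at the centre of its underside, 60 mm from the wheel's axis, 50 mm above the table.
- nozzle_yellow: Another nozzle. Loose, stands on its flat foot on the wheel between four locating pins (10 mm tall, 1.2 mm play). 30 mm tall: steel foot 20 mm dia and 14 mm high, neck 12 mm dia, yellow head 20 mm dia. Origin at the centre of its underside, 60 mm from the wheel's axis, 50 mm above the table.
- nozzle_green: Another nozzle. Loose, stands on its flat foot on the wheel between four locating pins (10 mm tall, 1.2 mm play). 30 mm tall: steel foot 20 mm dia and 14 mm high, neck 12 mm dia, green head 20 mm dia. Origin at the centre of its underside, 60 mm from the wheel's axis, 50 mm above the table.
- nozzle_black: Another nozzle. Loose, stands on its flat foot on the wheel between four locating pins (10 mm tall, 1.2 mm play). 30 mm tall: steel foot 20 mm dia and 14 mm high, neck 12 mm dia, black head 20 mm dia. Origin at the centre of its underside, 60 mm from the wheel's axis, 50 mm above the table.
- nozzle_white: Another nozzle. Loose, stands on its flat foot on the wheel between four locating pins (10 mm tall, 1.2 mm play). 30 mm tall: steel foot 20 mm dia and 14 mm high, neck 12 mm dia, white head 20 mm dia. Origin at the centre of its underside, 60 mm from the wheel's axis, 50 mm above the table.
- die_tray: Black die tray, loose, 100 x 100 x 16 mm with 16 compartments; bystander. Origin at the centre of its underside.
- jar: Amber jar with white cap, loose, 50 mm dia, 70 mm tall; bystander. Origin at the centre of its underside.
- driver: Orange-handled screwdriver, 170 mm long, lying along its x; bystander. Origin at the centre of its underside.

How it is judged:
By the outcome, as a careful person would: the job done as asked, in the order asked, and still so for the second after the job is handed in, with the robot touching nothing.
It also fails if it takes over 58 s, if anything falls off the work surface, if the arm or the gripper's body presses on something with over 40 N, if the wrist force passes 120 N, or if a joint passes its speed limit or range.

## Robot

A 6-joint arm with a two-finger parallel gripper is mounted at the origin on the work surface. World frame = base frame: x ahead of the robot, y to its left, z up, the work surface at z = 0. Lengths are in mm, angles in rad, forces in N, time in s.
With the tool pointing down it reaches from about 350 to 950 mm from the base axis. Payload 17.4 kg.
Tool frame: the origin (TCP) lies on the centre line of the jaws, within the pads' length; the fingertips stand 22 mm ahead of it and the grasp point (between the pads) lies 3 mm ahead of it; z points along the fingers, x is the direction in which the jaws open and shut, and the axes are right-handed (so a half turn about z gives the same grasp; the last joint's range is limited). The gripper opens to 93 mm and grips with 3 to 60 N. Pads are 15 mm wide; open, the fingers measure 128 mm over their backs; the gripper's body (75 mm by 188 mm) begins 65 mm behind the grasp point.
Start: joints at [-1.278, 0.116, 1.442, -0, 1.584, -0.038], TCP at [219.231, -638.412, 240.646] pointing down, gripper open.
Joint ranges: [-2.83, 2.83], [-0.83, 2.19], [0.07, 2.5], [-1.14, 4.28], [0.01, 3], [-2.97, 2.97]. Speed limits (rad/s): [1.89, 1.89, 2.22, 3.14, 3.14, 3.14].

## Interface

Orientations are given as a rotation vector (axis times angle).
In Python, from cell import robot, capture, look_for gives the robot as it stands.
- The arm moves only by the tool play_rows, never from a script. Its arguments are lists of equal length, an entry for each row: "dp": the shift along the world's x, y, z in m, a list of three; "rotation": the turn, a rotation vector about the world's x, y, z in degrees, a list of three; "grip": the opening, from -1 (shut) to 1 (fully open), so that 0 is half open. In form: {"dp": [[x, y, z], ...], "rotation": [[wx, wy, wz], ...], "grip": [grip, ...]}. A call has 1 to 10 rows; each row shifts and turns the commanded pose from where the row before left it; what a row does not reach is not made up. A row lasts 1/10 s, in which the tool goes at most 50 mm and 8.59 degrees, less where a joint would pass 70% of its speed; a pose out of reach is approached as far as the arm can. A call is refused whole if a number of a shift passes 0.05 or a number of a turn 8.59, either way. A call with a gripper value outside its range is refused whole. The fingers move at their own pace and stop on an object; "force" is the grip in N (left out, the last holds). Time passes only in rows, so rows that do not move let the fingers close. It gives the time, the measured TCP pose, the force and the opening at its end, in the units of the state.
- robot.observe(): the state, without advancing time (a new reading comes with each control period).
- capture(name): name is "side" or "top"; returns a dict with "frame" (420x560x3 uint8, blue, green, red), "K" (3x3 intrinsics, pixels), "distortion" ([k1, k2, p1, p2, k3] as OpenCV has them; the pictures are not rectified), "position" and "orientation" of the camera in the world. Camera axes: x right, y up, looking along -z (the intrinsics and any distortion apply to the point x, -y, -z); pixel columns grow to the right and rows downward; lengths in mm; the calibration is good to about 2 mm. A picture is of the moment at which its call begins. There is no depth.
- robot.sign_off(): hands the job in, once; it reports no verdict.
Trained networks look in a picture, given as the dict that the camera call returned (one of the last four; its "shot" number tells which), for a name from the list of things; names that differ only in an ending like _2 or _b are one class to them, and where a whole thing is asked for, a point or a joint stands for the part that bears it (a point fixed in the world has none). Each returns a list of dicts, best first, with "p" (0 to 1); they miss things now and then, are a little off and sometimes report something else, mostly with a low value. They report only what shows in the picture. A call takes as long as a camera call.
- look_for(picture, label): "position" ([x, y, z] in mm, in the coordinates of the camera as it stood for that picture, good to about 4 mm: the middle of the surface that is visible of it).
The state is a dict: "t": time; "qpos": joint angles; "joint_vel": joint speeds; "tau": joint torques, N m; "eef_pos": TCP position; "tool_rot": TCP orientation; "wrist_force": force on the tool from outside, world axes, zero at the start; "moment": the same for the moment, N m; "finger_gap": opening from 0.0 (shut) to 1.0 (fully open).
Only numpy, scipy, OpenCV 4.12 (cv2) and the standard library are available. Lean on these libraries where they do the work, as an engineer would, in place of code of your own. Each camera call takes 0.05 s, during which the arm holds its last target. There are 200 camera calls.

## Working session

There is one attempt and no reset: what is moved stays moved. The work goes in short steps, Python scripts to look and compute and a tool call to move; the robot and the scene stay as the last step left them, time stands still between calls to the robot, and variables do not carry over. Pictures are saved under pics/ and viewed, about 8 in all and at most 12, crops included, and the job is handed in when it is done.

Besides the shell and the picture viewer there is one more tool, called in YAML: its name, and indented under it one key for each argument. play_rows: Moves the arm, as the interface text tells. Its arguments: {"type":"object","properties":{"dp":{"type":"array"},"rotation":{"type":"array"},"grip":{"type":"array"},"force":{"type":"number"}},"required":["dp","rotation","grip"]}

```bash
ls; mkdir -p pics
cat > h.py <<'E'
import numpy as np, cv2
from scipy.spatial.transform import Rotation as R
from cell import robot, capture, look_for
def rot(o):
    o=np.array(o,float)
    if o.shape==(3,3): return o
    return R.from_rotvec(o).as_matrix() if o.size==3 else None
def world(p,c): return rot(c["orientation"])@np.array(p)+np.array(c["position"])
def proj(P,c):
    P=np.atleast_2d(P).astype(float)
    q=(P-np.array(c["position"]))@rot(c["orientation"])
    q=q*[1,-1,-1]
    return cv2.projectPoints(q,np.zeros(3),np.zeros(3),np.array(c["K"]),np.array(c["distortion"]))[0].reshape(-1,2)
def onplane(uv,z,c):
    n=cv2.undistortPoints(np.array(uv,float).reshape(-1,1,2),np.array(c["K"]),np.array(c["distortion"])).reshape(-1,2)
    d=np.c_[n[:,0],-n[:,1],-np.ones(len(n))]@rot(c["orientation"]).T
    o=np.array(c["position"]); t=(z-o[2])/d[:,2]
    return o+d*t[:,None]
E
python3 - <<'E'
from h import *
print(robot.observe())
for n in ["top","side"]:
    c=capture(n); cv2.imwrite(f"pics/{n}1.png",c["frame"])
    print(n,c["K"],c["distortion"],c["position"],c["orientation"])
    for l in ["grip_bar","plunger_cap","turret_frame","nozzle_red","nozzle_blue","nozzle_white","jar","die_tray","driver"]:
        r=look_for(c,l)
        for d in r[:2]: 
            w=world(d["position"],c);print(l,round(d["p"],2),w.round(1),proj(w,c).round(0))
E
```

```text
pics
{'t': 0.0, 'qpos': array([-1.27779441e+00,  1.16460687e-01,  1.44225672e+00, -1.43760851e-05,
        1.58397613e+00, -3.78299909e-02]), 'joint_vel': array([-0.0014206 , -0.00073518,  0.00031223,  0.00074448,  0.00156049,
       -0.0002311 ]), 'tau': array([-5.80889027e-04, -7.21263242e+01, -6.22600865e+01,  7.78187346e-02,
        2.39114708e-02, -1.28216761e-04]), 'eef_pos': array([ 219.17884511, -638.24158991,  239.92752441]), 'tool_rot': array([-2.55636810e+00,  1.82494590e+00,  1.38193381e-03]), 'wrist_force': array([-0.30980242,  0.10722377,  0.07485938]), 'moment': array([0.00455476, 0.00298712, 0.02421919]), 'finger_gap': 1.0011996877056895}
top [[539.60928958   0.         272.64729997]
 [  0.         539.60928958 209.89796775]
 [  0.           0.           1.        ]] [-0.06127934  0.          0.          0.          0.        ] [ 369.90657835   -8.70515891 1421.01128643] [ 0.09687878 -0.10869534 -1.57568065]
grip_bar 0.76 [566.4 -10.3  50.7] [[269. 204.]]
plunger_cap 0.56 [551.8  79.5 151.8] [[231. 204.]]
turret_frame 0.66 [535.6  66.8  18.5] [[240. 217.]]
nozzle_red 
[... 298 characters left out ...]
 [ 389.3 -381.3   17.8] [[412. 272.]]
driver 0.3 [519.3  27.6  79.7] [[254. 221.]]
side [[400.88389765   0.         281.65529269]
 [  0.         400.88389765 214.52614752]
 [  0.           0.           1.        ]] [-0.10263882  0.          0.          0.          0.        ] [373.82733957 736.26554144 672.13268735] [ 0.14247049 -1.35287191 -2.63661215]
grip_bar 0.67 [563.6   7.3  54.3] [[266. 241.]]
plunger_cap 0.2 [519.8  35.3  71.3] [[281. 245.]]
turret_frame 0.69 [544.9  99.8  13.1] [[265. 281.]]
turret_frame 0.64 [487.8 349.1   6.4] [[264. 383.]]
jar 0.88 [ 672.9 -292.3   46.1] [[254. 178.]]
die_tray 0.82 [483.4 346.3   6.3] [[267. 382.]]
driver 0.74 [ 394.3 -378.2   15.5] [[346. 181.]]
```

Run:
```python
import cv2
a=cv2.imread("pics/top1.png")[135:280,180:340]; b=cv2.imread("pics/side1.png")[180:330,190:350]
cv2.imwrite("pics/c1.png",cv2.resize(a,None,fx=5,fy=4.0*1.25/1,interpolation=cv2.INTER_CUBIC)[:600*2] if 0 else cv2.resize(a,(640,580),interpolation=cv2.INTER_CUBIC))
cv2.imwrite("pics/c2.png",cv2.resize(b,(640,600),interpolation=cv2.INTER_CUBIC))
```

```text
(no output)
```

View pics/c1.png

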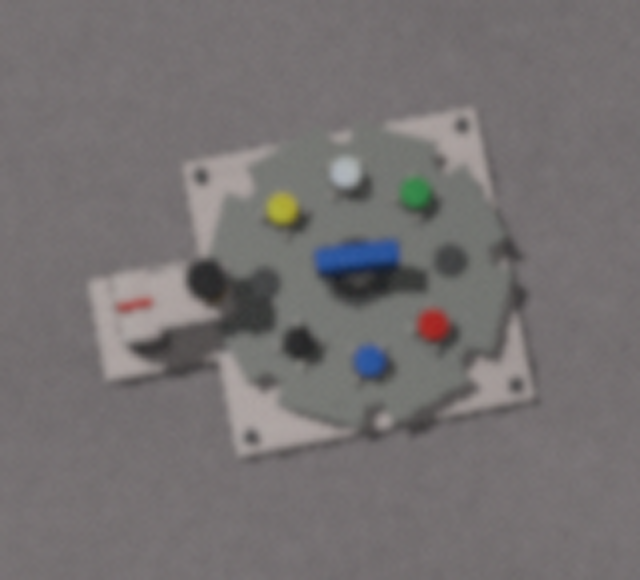

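View pics/c2.png

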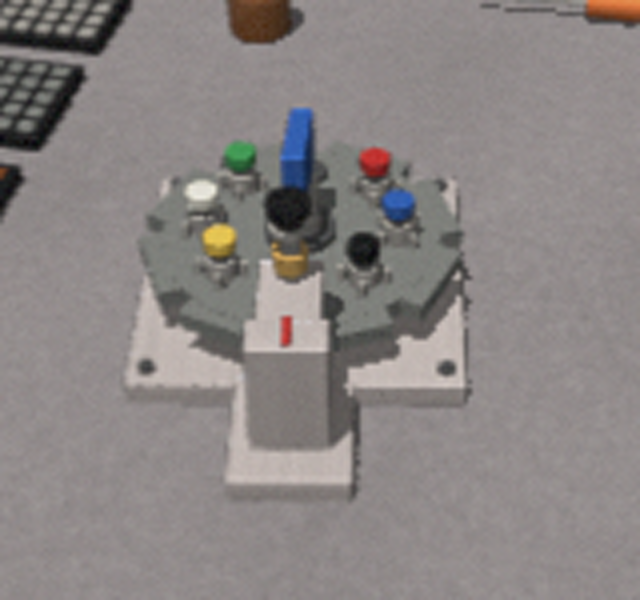

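The top crop shows the plunger cap at the left (crop 207,279), the bar at (357,256) and the red nozzle at (433,326), lower right. The shorter way is clockwise, by roughly 135°. The side view agrees: there is no obstacle near the wheel apart from the plunger post. Next I measure it exactly.

```bash
cat > m.py <<'E'
from h import *
from scipy.optimize import least_squares
x0,y0=150,110
def cents(c,box=(135,280,180,340)):
    f=c["frame"][box[0]:box[1],box[2]:box[3]].astype(float); hsv=cv2.cvtColor(f.astype(np.uint8),cv2.COLOR_BGR2HSV); H,S,V=[hsv[...,i].astype(int) for i in range(3)]
    out={}
    for n,m in dict(red=((H<8)|(H>172))&(S>140)&(V>90),yellow=(H>22)&(H<35)&(S>120),green=(H>50)&(H<80)&(S>110),blue=(H>100)&(H<130)&(S>120)).items():
        k,l,s,ce=cv2.connectedComponentsWithStats(m.astype(np.uint8))
        out[n]=sorted([(int(s[i,4]),ce[i]+[box[2],box[0]],l==i) for i in range(1,k) if s[i,4]>8],key=lambda a:-a[0])
    return out
E
python3 - <<'E'
from m import *
c=capture("top")
hol=np.array([[201,176],[461,125],[516,384],[251,437]])/4+[180,135]-.4
w=onplane(hol,18,c); C=w.mean(0); print(w.round(1),"frame centre",C)
e=np.vstack([w[0]-w[1],w[3]-w[2]])
print("station dir deg",np.degrees(np.arctan2(e[:,1],e[:,0])), "other",np.degrees(np.arctan2(*(w[[0,1]]-w[[3,2]])[:,[1,0]].T))+90)
cap=onplane([[207/4+180-.4,279/4+135-.4]],145,c)[0]; print("cap",cap)
o=cents(c)
for n,L in o.items():
    for a,uv,_ in L: 
        p=onplane([uv],126 if a>60 else 80,c)[0]; d=p-C
        print(n,a,uv.round(1),p.round(1),np.hypot(*d[:2]).round(1),np.degrees(np.arctan2(d[1],d[0])).round(1))
wh=onplane([[345/4+180,172/4+135]],80,c)[0]; print("white",wh)
m=o["blue"][0][2]; vv,uu=np.nonzero(m); P=onplane(np.c_[uu+180,vv+135],126,c)[:,:2]
_,_,V=np.linalg.svd(P-P.mean(0)); print("bar",P.mean(0),np.degrees(np.arctan2(V[0,1],V[0,0])))
E
```

```text
[[ 638.6   92.5   18. ]
 [ 671.8  -79.8   18. ]
 [ 499.2 -113.5   18. ]
 [ 465.8   59.5   18. ]] frame centre [568.86813083 -10.3234453   18.        ]
station dir deg [100.92749047 100.91461042] other [100.80023925 101.02602719]
cap [551.7199348   79.54371012 145.        ]
red 40 [288.  215.9] [530.7 -57.7  80. ] 60.8 -128.8
yellow 45 [250.3 187.2] [604.3  36.5  80. ] 58.7 52.9
green 35 [283.7 182.9] [614.7 -47.8  80. ] 59.2 -39.3
blue 135 [268.8 199.2] [566.5 -10.1 126. ] 2.4 174.5
blue 41 [272. 225.] [508.2 -17.6  80. ] 61.1 -173.2
white [627.62262488  -3.96097728  80.        ]
bar [566.48419113 -10.09833593] 96.03130308291743
```

play_rows:
  dp:
    - [0.0174,0.0314,0]
    - [0.0174,0.0314,0]
    - [0.0174,0.0314,0]
    - [0.0174,0.0314,0]
    - [0.0174,0.0314,0]
    - [0.0174,0.0314,0]
    - [0.0174,0.0314,0]
    - [0.0174,0.0314,0]
    - [0.0174,0.0314,0]
    - [0.0174,0.0314,0]
  rotation:
    - [0,0,3.85]
    - [0,0,3.85]
    - [0,0,3.85]
    - [0,0,3.85]
    - [0,0,3.85]
    - [0,0,3.85]
    - [0,0,3.85]
    - [0,0,3.85]
    - [0,0,3.85]
    - [0,0,3.85]
  grip: [1,1,1,1,1,1,1,1,1,1]

```text
t: 2.05
eef_pos: [393.7, -323.1, 240.9]
tool_rot: [3.017, -0.876, 0.001]
wrist_force: [-0.2, -1.1, -0.5]
finger_gap: 1.007
```

play_rows:
  dp:
    - [0.0174,0.0314,0]
    - [0.0174,0.0314,0]
    - [0.0174,0.0314,0]
    - [0.0174,0.0314,0]
    - [0.0174,0.0314,0]
    - [0.0174,0.0314,0]
    - [0.0174,0.0314,0]
    - [0.0174,0.0314,0]
    - [0.0174,0.0314,0]
    - [0.0174,0.0314,0]
  rotation:
    - [0,0,3.85]
    - [0,0,3.85]
    - [0,0,3.85]
    - [0,0,3.85]
    - [0,0,3.85]
    - [0,0,3.85]
    - [0,0,3.85]
    - [0,0,3.85]
    - [0,0,3.85]
    - [0,0,3.85]
  grip: [0.2,0.2,0.2,0.2,0.2,0.2,0.2,0.2,0.2,0.2]

```text
t: 3.05
eef_pos: [567.8, -8.9, 240.8]
tool_rot: [3.137, 0.168, 0.001]
wrist_force: [0.6, -0.5, -0.0]
finger_gap: 0.601
```

```bash
cat >> h.py <<'E'
def st():
    s=robot.observe(); M=R.from_rotvec(s["tool_rot"]).as_matrix()
    print("t",round(s["t"],2),"p",s["eef_pos"].round(1),"yaw",np.degrees(np.arctan2(M[1,0],M[0,0])).round(2),"zdir",M[:,2].round(3),"F",s["wrist_force"].round(1),"M",s["moment"].round(2),"gap",round(s["finger_gap"],3),"q",s["qpos"].round(2))
E
python3 -c "from h import *; st()"
```

```text
t 3.05 p [567.8  -8.9 240.8] yaw 6.12 zdir [ 0. -0. -1.] F [ 0.6 -0.5 -0. ] M [-0.02 -0.13  0.03] gap 0.601 q [-0.06 -0.12  1.68 -0.    1.58 -0.17]
```

play_rows:
  dp:
    - [0,-0.001,-0.03]
    - [0,0,-0.035]
    - [0,0,-0.03]
    - [0,0,-0.02]
    - [0,0,-0.015]
    - [0,0,0]
    - [0,0,0]
    - [0,0,0]
    - [0,0,0]
    - [0,0,0]
  rotation:
    - [0,0,0]
    - [0,0,0]
    - [0,0,0]
    - [0,0,0]
    - [0,0,0]
    - [0,0,0]
    - [0,0,0]
    - [0,0,0]
    - [0,0,0]
    - [0,0,0]
  grip: [0.2,0.2,0.2,0.2,0.2,0.2,-0.2,-0.5,-0.6,-0.6]
  force: 15

```text
t: 4.05
eef_pos: [567.5, -11.4, 111.4]
tool_rot: [3.137, 0.163, 0.002]
wrist_force: [-1.3, 0.1, 0.5]
finger_gap: 0.308
```

```bash
python3 -c "
from h import *; st()
c=capture('side');cv2.imwrite('pics/c3.png',cv2.resize(c['frame'][130:330,160:400],(720,600),interpolation=cv2.INTER_CUBIC))"
```

```text
t 4.05 p [567.5 -11.4 111.4] yaw 5.95 zdir [ 0.001 -0.    -1.   ] F [-1.3  0.1  0.5] M [-0.08 -0.11  0.02] gap 0.308 q [-0.07 -0.05  1.83  0.    1.37 -0.17]
```

View pics/c3.png

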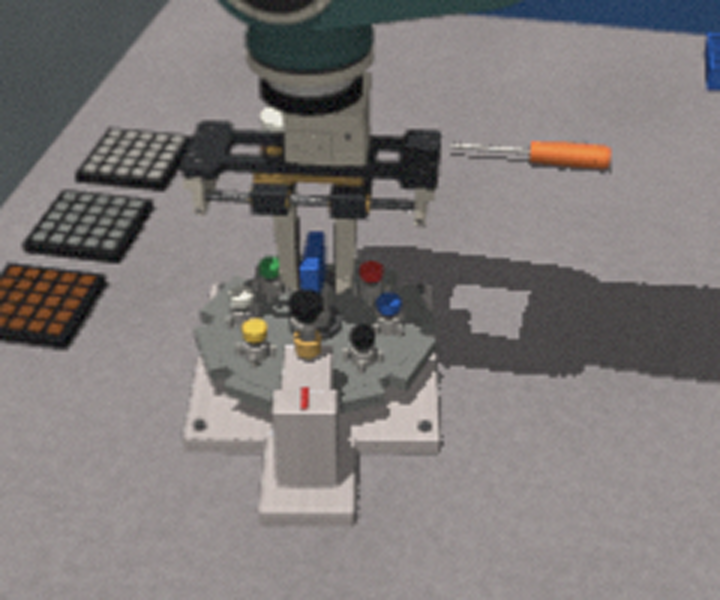

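The bar (crop 312,265) sits between the two fingers (285 and 345), clear of the nozzles. Closing now.

play_rows:
  dp:
    - [0,0.001,0]
    - [0,0,0]
    - [0,0,0]
    - [0,0,0]
    - [0,0,0]
    - [0,0,0]
  rotation:
    - [0,0,0]
    - [0,0,0]
    - [0,0,0]
    - [0,0,0]
    - [0,0,0]
    - [0,0,0]
  grip: [-0.65,-0.8,-1,-1,-1,-1]
  force: 20

```text
t: 4.7
eef_pos: [570.1, -10.6, 111.1]
tool_rot: [3.137, 0.163, 0.012]
wrist_force: [33.5, -1.7, -14.5]
finger_gap: 0.151
```

```bash
python3 -c "from h import *; st()"
```

```text
t 4.7 p [570.1 -10.6 111.1] yaw 5.95 zdir [ 0.008 -0.    -1.   ] F [ 33.5  -1.7 -14.5] M [-0.32 -4.99  0.05] gap 0.151 q [-0.06 -0.05  1.83  0.    1.36 -0.17]
```

The bar pushed the tool 2.6 mm in +x (33 N), so I shift the command to relieve that before turning.

play_rows:
  dp:
    - [0.0015,0,0]
    - [0.001,0,0]
    - [0,0,0]
    - [0,0,0]
  rotation:
    - [0,0,0]
    - [0,0,0]
    - [0,0,0]
    - [0,0,0]
  grip: [-1,-1,-1,-1]

```text
t: 5.1
eef_pos: [570.3, -10.6, 111.0]
tool_rot: [3.137, 0.163, 0.002]
wrist_force: [6.5, -2.7, -1.1]
finger_gap: 0.149
```

```bash
python3 -c "from h import *; st()"
```

```text
t 5.1 p [570.3 -10.6 111. ] yaw 5.96 zdir [ 0.002 -0.    -1.   ] F [ 6.5 -2.7 -1.1] M [-0.49 -1.04  0.15] gap 0.149 q [-0.06 -0.05  1.82 -0.    1.37 -0.17]
```

play_rows:
  dp:
    - [0.0006,0,0]
    - [0,0,0]
    - [0,0,0]
    - [0,0,0]
    - [0,0,0]
    - [0,0,0]
    - [0,0,0]
    - [0,0,0]
    - [0,0,0]
  rotation:
    - [0,0,-3]
    - [0,0,-5]
    - [0,0,-6]
    - [0,0,-6]
    - [0,0,-6]
    - [0,0,-6]
    - [0,0,-6]
    - [0,0,-2]
    - [0,0,0]
  grip: [-1,-1,-1,-1,-1,-1,-1,-1,-1]

```text
t: 6.0
eef_pos: [569.3, -10.3, 111.0]
tool_rot: [3.003, -0.922, -0.004]
wrist_force: [-11.2, -0.9, 8.2]
finger_gap: 0.152
```

```bash
python3 -c "from h import *; st()"
```

```text
t 6.0 p [569.3 -10.3 111. ] yaw -34.13 zdir [-0.002  0.    -1.   ] F [-11.2  -0.9   8.2] M [-0.13  1.78 -0.1 ] gap 0.152 q [-0.06 -0.05  1.82  0.    1.37  0.53]
```

play_rows:
  dp:
    - [-0.0008,0,0]
    - [0,0,0]
    - [0,0,0]
    - [0,0,0]
    - [0,0,0]
    - [0,0,0]
    - [0,0,0]
    - [0,0,0]
    - [0,0,0]
  rotation:
    - [0,0,-3]
    - [0,0,-5]
    - [0,0,-6]
    - [0,0,-6]
    - [0,0,-6]
    - [0,0,-6]
    - [0,0,-6]
    - [0,0,-2]
    - [0,0,0]
  grip: [-1,-1,-1,-1,-1,-1,-1,-1,-1]

```text
t: 6.9
eef_pos: [568.7, -9.4, 111.0]
tool_rot: [-2.507, 1.893, 0.004]
wrist_force: [-10.6, 7.3, 8.3]
finger_gap: 0.149
```

```bash
python3 -c "from h import *; st()"
```

```text
t 6.9 p [568.7  -9.4 111. ] yaw -74.11 zdir [-0.002  0.002 -1.   ] F [-10.6   7.3   8.3] M [ 1.05  1.6  -0.13] gap 0.149 q [-0.06 -0.05  1.82  0.    1.37  1.23]
```

play_rows:
  dp:
    - [-0.0007,0.0006,0]
    - [0,0,0]
    - [0,0,0]
    - [0,0,0]
    - [0,0,0]
    - [0,0,0]
    - [0,0,0]
    - [0,0,0]
    - [0,0,0]
    - [0,0,0]
  rotation:
    - [0,0,-3]
    - [0,0,-6]
    - [0,0,-7]
    - [0,0,-7]
    - [0,0,-7]
    - [0,0,-7]
    - [0,0,-6]
    - [0,0,-3.3]
    - [0,0,-2]
    - [0,0,0]
  grip: [-1,-1,-1,-1,-1,-1,-1,-1,-1,-1]

```text
t: 7.9
eef_pos: [568.8, -8.2, 111.0]
tool_rot: [-1.513, 2.751, 0.004]
wrist_force: [-0.8, 13.6, 3.2]
finger_gap: 0.152
```

Run:
```python
from m import *
st()
for n in("top","side"):
    c=capture(n)
    cv2.imwrite(f'pics/{n}2.png',c['frame'])
    if n=="top":
        for k,L in cents(c).items():
            for a,uv,_ in L: print(k,a,uv.round(1),onplane([uv],80,c)[0].round(1))
a=cv2.imread('pics/top2.png')[135:280,180:340];b=cv2.imread('pics/side2.png')[180:330,190:350]
cv2.imwrite('pics/c4.png',np.hstack([cv2.resize(a,(400,375)),cv2.resize(b,(400,375))]))
```

```text
t 7.9 p [568.8  -8.2 111. ] yaw -122.39 zdir [ 0.     0.003 -1.   ] F [-0.8 13.6  3.2] M [ 2.05  0.17 -0.07] gap 0.152 q [-0.06 -0.05  1.82  0.    1.37  2.07]
red 46 [245.9 206.4] [555.6  47.6  80. ]
green 27 [274.7 224.4] [509.5 -24.3  80. ]
```

View pics/c4.png

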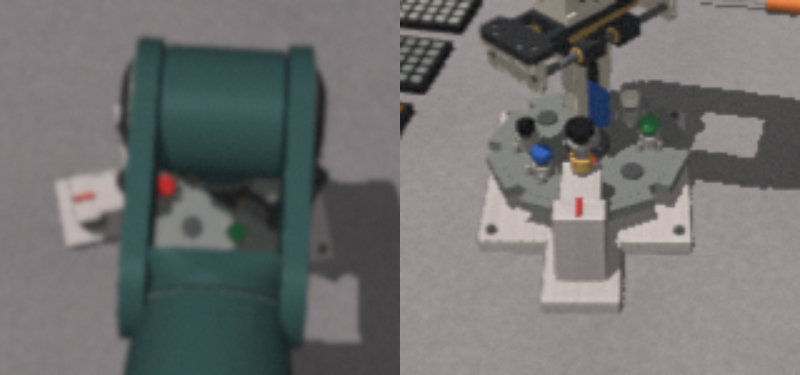

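Red is now at the station behind the plunger (top crop 166,185), about 1–2° short. I will relieve the side force, turn the remainder and release.

play_rows:
  dp:
    - [0,0.001,0]
    - [0,0,0]
    - [0,0,0]
    - [0,0,0]
    - [0,0,0]
  rotation:
    - [0,0,-0.8]
    - [0,0,-0.8]
    - [0,0,0]
    - [0,0,0]
    - [0,0,0]
  grip: [-1,-1,-1,-1,-1]

```text
t: 8.5
eef_pos: [568.8, -8.1, 111.0]
tool_rot: [-1.476, 2.773, 0.002]
wrist_force: [-0.4, 8.0, 3.6]
finger_gap: 0.148
```

Run:
```python
from m import *
st()
```

```text
t 8.5 p [568.8  -8.1 111. ] yaw -123.95 zdir [ 0.     0.001 -1.   ] F [-0.4  8.   3.6] M [1.19 0.22 0.08] gap 0.148 q [-0.06 -0.05  1.82  0.    1.37  2.1 ]
```

play_rows:
  dp:
    - [0,0,0]
    - [0,0,0]
    - [0,0,0]
    - [0,0,0]
    - [0,0,0.01]
    - [0,0,0.03]
    - [0,0,0.04]
    - [0,0,0.04]
    - [0,-0.03,0]
    - [0,-0.05,0]
  rotation:
    - [0,0,0]
    - [0,0,0]
    - [0,0,0]
    - [0,0,0]
    - [0,0,0]
    - [0,0,0]
    - [0,0,0]
    - [0,0,0]
    - [0,0,5]
    - [0,0,8]
  grip: [-0.5,-0.3,-0.2,-0.2,-0.2,-0.2,-0.2,-0.2,-0.2,-0.2]

```text
t: 9.5
eef_pos: [569.4, -86.9, 233.2]
tool_rot: [-1.783, 2.583, -0.003]
wrist_force: [0.6, -0.5, -0.3]
finger_gap: 0.399
```

play_rows:
  dp:
    - [0,-0.05,0]
    - [0,-0.05,0]
    - [0,-0.05,0]
    - [0,-0.03,0]
    - [0,0,0]
  rotation:
    - [0,0,8]
    - [0,0,8]
    - [0,0,8]
    - [0,0,8]
    - [0,0,0]
  grip: [-0.6,-0.8,-1,-1,-1]

```text
t: 10.0
eef_pos: [568.4, -270.1, 230.9]
tool_rot: [2.421, -2.001, 0.0]
wrist_force: [-0.1, 0.6, 0.9]
finger_gap: 0.028
```

Run:
```python
from m import *
st()
c=capture("top"); o=cents(c)
P={}
for n,L in o.items():
    for a,uv,_ in L: print(n,a,onplane([uv],126 if a>60 else 80,c)[0].round(1))
m=o["blue"][0][2]; vv,uu=np.nonzero(m); Q=onplane(np.c_[uu+180,vv+135],126,c)[:,:2]
_,_,V=np.linalg.svd(Q-Q.mean(0)); print("bar",Q.mean(0),np.degrees(np.arctan2(V[0,1],V[0,0])))
cv2.imwrite("pics/c5.png",cv2.resize(c["frame"][135:280,180:340],(640,580),interpolation=cv2.INTER_CUBIC))
```

```text
t 10.0 p [ 568.4 -270.1  230.9] yaw -79.15 zdir [-0. -0. -1.] F [-0.1  0.6  0.9] M [ 0.03  0.02 -0.01] gap 0.028 q [-0.48  0.02  1.56 -0.    1.56  0.9 ]
red 41 [555.9  48.4  80. ]
yellow 46 [579.2 -69.4  80. ]
green 38 [508.7 -22.3  80. ]
blue 126 [566.4  -9.8 126. ]
blue 41 [600.7  39.2  80. ]
bar [566.37049957  -9.78761979] 147.08232379782504
```

View pics/c5.png

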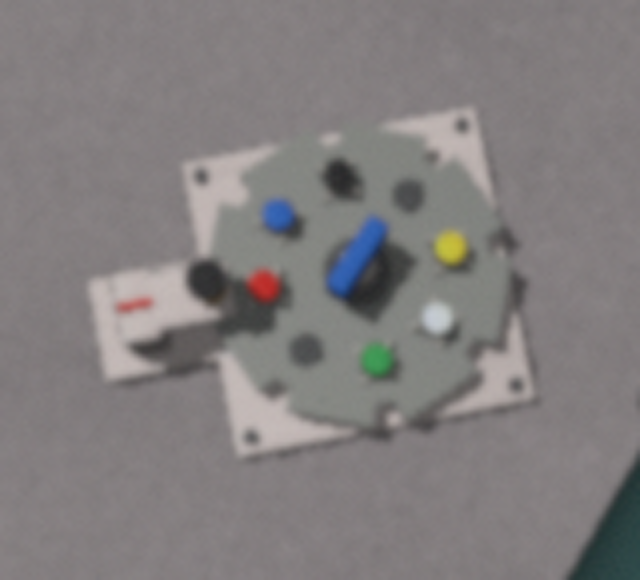

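```bash
cat > fit.py <<'E'
from m import *
def fit(pts,C0=(568.5,-10.4)):
    # pts: list of (crop u,v, z, r, offset deg from red, ccw)
    A=np.array(pts,float); P=np.vstack([onplane([[a[0]/4+180-.375,a[1]/4+135-.375]],a[2],c)[0][:2] for a in A])
    def f(x): t=np.radians(x[2]+A[:,4]); return (P-x[:2]-A[:,3:4]*np.c_[np.cos(t),np.sin(t)]).ravel()
    best=min((least_squares(f,[*C0,t0],loss="soft_l1") for t0 in range(0,360,30)),key=lambda s:s.cost)
    J=best.jac; print(best.x.round(2),"rms",np.sqrt(np.mean(f(best.x)**2)).round(2)); print(f(best.x).reshape(-1,2).round(1).tolist())
c=capture("top")
# offsets: station ccw order: red0, green+90? plugs at +45,+225
fit([(264,286,80,60,0),(451,247,80,60,180),(377,360,80,60,90),(437,318,80,60,135),(278,215,80,60,-45),(341,177,80,60,-90),(306,350,50,60,45),(409,196,50,60,225)])
fit([(433,326,80,60,0),(283,209,80,60,180),(416,193,80,60,90),(345,172,80,60,135),(370,361,80,60,-45),(300,343,80,60,-90),(450,260,50,60,45),(264,282,50,60,225)])
E
python3 fit.py
```

```text
[568.19 -10.67 821.22] rms 0.62
[[-0.3, 0.0], [0.3, 0.1], [-0.2, 0.1], [0.4, 0.5], [-0.2, 0.2], [-1.6, -1.5], [0.6, 0.0], [0.3, -0.0]]
[568.25 -10.57 231.83] rms 0.74
[[-0.9, 0.3], [-0.2, -0.4], [-0.6, -0.1], [0.8, 0.4], [-0.2, -0.2], [-1.0, -0.7], [1.1, 0.2], [1.9, 0.5]]
```

The fitted wheel angle puts red at 101.2°, against 100.9° for the station from the base screws. That is well inside the 3° capture range, and all nozzles stand in their nests. Next I go over the cap with closed fingers.

play_rows:
  dp:
    - [-0.002,0.03,0]
    - [-0.002,0.045,0]
    - [-0.002,0.045,0]
    - [-0.002,0.045,0]
    - [-0.002,0.045,0]
    - [-0.002,0.045,0]
    - [-0.002,0.045,0]
    - [-0.002,0.03,0]
    - [0,0.02,0]
    - [0,0,0]
  rotation:
    - [0,0,0]
    - [0,0,0]
    - [0,0,0]
    - [0,0,0]
    - [0,0,0]
    - [0,0,0]
    - [0,0,0]
    - [0,0,0]
    - [0,0,0]
    - [0,0,0]
  grip: [-1,-1,-1,-1,-1,-1,-1,-1,-1,-1]

```text
t: 11.1
eef_pos: [552.1, 86.6, 231.2]
tool_rot: [-2.42, 2.001, -0.0]
wrist_force: [0.7, -0.3, 0.0]
finger_gap: 0.001
```

play_rows:
  dp:
    - [0,0,-0.02]
    - [0,0,-0.02]
    - [0,0,-0.01]
    - [0,0,0]
    - [0,0,0]
  rotation:
    - [0,0,0]
    - [0,0,0]
    - [0,0,0]
    - [0,0,0]
    - [0,0,0]
  grip: [-1,-1,-1,-1,-1]

```text
t: 11.6
eef_pos: [553.0, 83.3, 181.5]
tool_rot: [-2.418, 2.005, -0.001]
wrist_force: [-0.2, -0.2, -0.6]
finger_gap: 0.006
```

```bash
python3 -c "
from h import *; st()
c=capture('side');cv2.imwrite('pics/c6.png',cv2.resize(c['frame'][180:330,190:350],(640,600),interpolation=cv2.INTER_CUBIC))"
```

```text
t 11.6 p [553.   83.3 181.5] yaw -79.32 zdir [ 0.001  0.    -1.   ] F [-0.2 -0.2 -0.6] M [-0.    0.08  0.01] gap 0.006 q [ 0.1  -0.12  1.77 -0.    1.49  1.49]
```

View pics/c6.png

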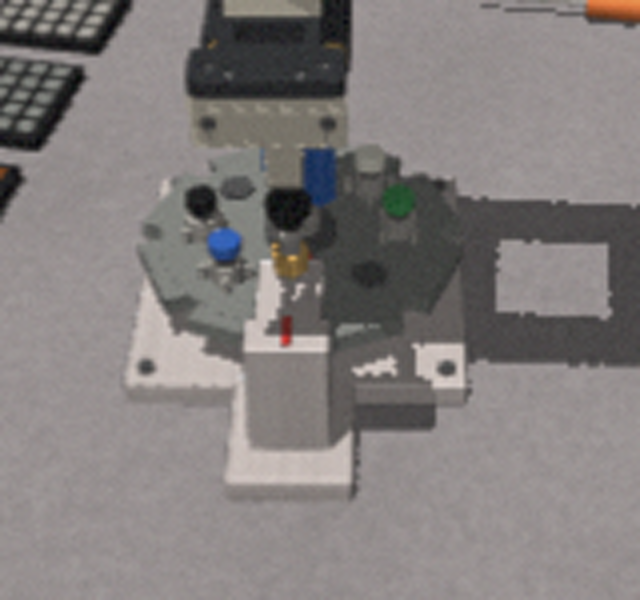

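The fingertips are centred over the cap (crop 285,180 above 289,208). I lower slowly to contact.

play_rows:
  dp:
    - [-0.0005,-0.002,-0.003]
    - [0,0,-0.003]
    - [0,0,-0.003]
    - [0,0,-0.002]
    - [0,0,-0.002]
    - [0,0,-0.002]
    - [0,0,-0.001]
    - [0,0,-0.001]
    - [0,0,-0.001]
    - [0,0,0]
  rotation:
    - [0,0,0]
    - [0,0,0]
    - [0,0,0]
    - [0,0,0]
    - [0,0,0]
    - [0,0,0]
    - [0,0,0]
    - [0,0,0]
    - [0,0,0]
    - [0,0,0]
  grip: [-1,-1,-1,-1,-1,-1,-1,-1,-1,-1]

```text
t: 12.65
eef_pos: [552.4, 81.3, 162.6]
tool_rot: [2.419, -2.004, -0.0]
wrist_force: [-0.2, -0.4, 1.8]
finger_gap: 0.008
```

play_rows:
  dp:
    - [0,0,-0.001]
    - [0,0,-0.001]
    - [0,0,-0.001]
    - [0,0,-0.001]
    - [0,0,-0.001]
    - [0,0,0]
  rotation:
    - [0,0,0]
    - [0,0,0]
    - [0,0,0]
    - [0,0,0]
    - [0,0,0]
    - [0,0,0]
  grip: [-1,-1,-1,-1,-1,-1]

```text
t: 13.25
eef_pos: [552.4, 81.3, 157.5]
tool_rot: [2.419, -2.004, -0.0]
wrist_force: [-0.5, -0.4, 2.0]
finger_gap: 0.003
```

play_rows:
  dp:
    - [0,0,-0.001]
    - [0,0,-0.001]
    - [0,0,0]
  rotation:
    - [0,0,0]
    - [0,0,0]
    - [0,0,0]
  grip: [-1,-1,-1]

```text
t: 13.55
eef_pos: [552.4, 81.3, 155.5]
tool_rot: [2.419, -2.004, -0.0]
wrist_force: [-0.2, -0.3, 1.5]
finger_gap: 0.006
```

play_rows:
  dp:
    - [0,0,-0.0008]
    - [0,0,-0.0007]
    - [0,0,0]
  rotation:
    - [0,0,0]
    - [0,0,0]
    - [0,0,0]
  grip: [-1,-1,-1]

```text
t: 13.85
eef_pos: [552.5, 81.3, 154.3]
tool_rot: [-2.419, 2.004, -0.0]
wrist_force: [-0.6, -0.1, 4.0]
finger_gap: 0.007
```

play_rows:
  dp:
    - [0,0,-0.0005]
    - [0,0,-0.0005]
    - [0,0,0]
  rotation:
    - [0,0,0]
    - [0,0,0]
    - [0,0,0]
  grip: [-1,-1,-1]

```text
t: 14.15
eef_pos: [552.5, 81.3, 153.7]
tool_rot: [-2.419, 2.004, -0.001]
wrist_force: [-3.3, 1.0, 8.2]
finger_gap: 0.008
```

play_rows:
  dp:
    - [0,0,-0.0005]
    - [0,0,-0.0005]
    - [0,0,0]
  rotation:
    - [0,0,0]
    - [0,0,0]
    - [0,0,0]
  grip: [-1,-1,-1]

```text
t: 14.45
eef_pos: [552.6, 81.4, 153.2]
tool_rot: [-2.419, 2.004, -0.001]
wrist_force: [-4.3, -1.0, 11.8]
finger_gap: 0.003
```

```bash
python3 -c "
from h import *; st();
c=capture('side');cv2.imwrite('pics/c7.png',cv2.resize(c['frame'][200:300,220:320],(600,600),interpolation=cv2.INTER_CUBIC));st()"
```

```text
t 14.45 p [552.6  81.4 153.2] yaw -79.29 zdir [ 0.001  0.    -1.   ] F [-4.3 -1.  11.8] M [-0.13  0.9  -0.05] gap 0.003 q [ 0.1  -0.1   1.8   0.    1.44  1.48]
t 14.5 p [552.6  81.3 153.2] yaw -79.29 zdir [ 0.001  0.    -1.   ] F [-5.  -0.2 11.5] M [-0.14  0.83  0.  ] gap 0.004 q [ 0.1  -0.1   1.8  -0.    1.44  1.48]
```

View pics/c7.png

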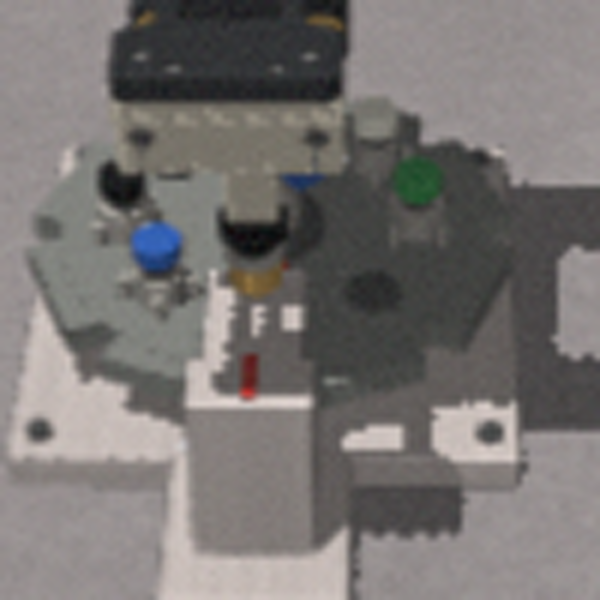

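play_rows:
  dp:
    - [0,0,-0.0005]
    - [0,0,-0.0004]
    - [0,0,0]
    - [0,0,0]
    - [0,0,0]
  rotation:
    - [0,0,0]
    - [0,0,0]
    - [0,0,0]
    - [0,0,0]
    - [0,0,0]
  grip: [-1,-1,-1,-1,-1]

```text
t: 15.0
eef_pos: [552.7, 81.3, 152.7]
tool_rot: [-2.418, 2.004, -0.001]
wrist_force: [-5.2, -0.8, 15.6]
finger_gap: 0.004
```

```bash
python3 -c "
from h import *; st()"
```

```text
t 15.0 p [552.7  81.3 152.7] yaw -79.28 zdir [ 0.001  0.    -1.   ] F [-5.2 -0.8 15.6] M [-0.2   1.14 -0.  ] gap 0.004 q [ 0.1  -0.1   1.8  -0.    1.44  1.48]
```

The force rises at 8 N/mm, which is the cushion alone, so the pin is on a hard stop at 15.6 N. I lift straight off and clear the view.

play_rows:
  dp:
    - [0,0,0.002]
    - [0,0,0.003]
    - [0,0,0.01]
    - [0,0,0.03]
    - [0,0,0.04]
    - [0,-0.04,0.01]
    - [0,-0.05,0]
    - [0,-0.05,0]
    - [0,-0.05,0]
    - [0,-0.05,0]
  rotation:
    - [0,0,0]
    - [0,0,0]
    - [0,0,0]
    - [0,0,0]
    - [0,0,0]
    - [0,0,0]
    - [0,0,0]
    - [0,0,0]
    - [0,0,0]
    - [0,0,0]
  grip: [-1,-1,-1,-1,-1,-1,-1,-1,-1,-1]

```text
t: 16.0
eef_pos: [552.1, -160.6, 246.9]
tool_rot: [-2.419, 2.004, -0.001]
wrist_force: [0.8, 0.8, -0.6]
finger_gap: 0.005
```

play_rows:
  dp:
    - [0,-0.05,0]
    - [0,-0.04,0]
    - [0,-0.03,0]
    - [0,0,0]
  rotation:
    - [0,0,0]
    - [0,0,0]
    - [0,0,0]
    - [0,0,0]
  grip: [-1,-1,-1,-1]

```text
t: 16.4
eef_pos: [551.9, -281.9, 246.0]
tool_rot: [2.415, -2.008, -0.001]
wrist_force: [0.1, 0.4, -0.0]
finger_gap: 0.006
```

Run:
```python
from m import *
st()
c=capture("top"); o=cents(c); d=capture("side")
for n,L in o.items():
    for a,uv,_ in L: print(n,a,onplane([uv],126 if a>60 else 80,c)[0].round(1))
m=o["blue"][0][2]; vv,uu=np.nonzero(m); Q=onplane(np.c_[uu+180,vv+135],126,c)[:,:2]
_,_,V=np.linalg.svd(Q-Q.mean(0)); print("bar",Q.mean(0),np.degrees(np.arctan2(V[0,1],V[0,0])))
z=lambda f,w,h:cv2.resize(f,(w,h),interpolation=cv2.INTER_CUBIC)
cv2.imwrite("pics/c8.png",np.hstack([z(c["frame"][135:280,180:340],400,363),z(d["frame"][200:291,220:320],400,363)]))
```

```text
t 16.4 p [ 551.9 -281.9  246. ] yaw -79.47 zdir [-0.001 -0.    -1.   ] F [ 0.1  0.4 -0. ] M [ 0.08 -0.01 -0.05] gap 0.006 q [-0.51 -0.    1.56 -0.    1.59  0.87]
red 42 [556.   48.6  80. ]
yellow 46 [579.2 -69.4  80. ]
green 38 [508.7 -22.3  80. ]
blue 126 [566.4  -9.8 126. ]
blue 41 [600.7  39.2  80. ]
bar [566.37049957  -9.78761979] 147.08232379782504
```

View pics/c8.png

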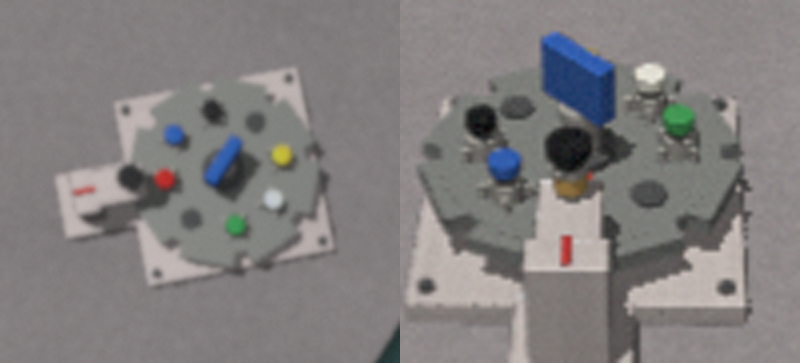

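```bash
python3 -c "from h import *; print(robot.sign_off())"
```

```text
the job is handed in; nothing more can be done
None
```

The job is done and handed in at about 16.5 s. The red nozzle stands at the loading station and the plunger is pressed home onto its collar.

- **Turning:** I gripped the blue bar, turned the wheel about 130° clockwise (the shorter way) and released it. A fit to all the nozzles and plugs put red at 101.2°, against 100.9° for the station from the base screws.
- **Pressing:** With the fingers shut, I pushed the cap down at about 2–3 N to roughly 14 mm of travel. That is well past the 6 mm where it would have landed on the rim. The force then rose at the cushion's own 8 N/mm to 15.6 N, the highest reading, which means a hard stop. I then lifted straight off.
- **Last checks:** The final pictures show the cap down on the collar, all six nozzles standing in their nests and the wheel where I left it. The arm is clear and the wrist force reads about zero. I never saw or touched the tray, jar or screwdriver during the moves, but did not re-measure their positions at the end.

**Side forces:** When the jaws first closed, the bar was off centre by about 2.6 mm, giving a brief 33 N side force that I relieved before turning. While pressing, a side force of about 5 N also appeared; I put it down to friction of the tips on the cap. The wheel did not move.

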